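Gauge the casting rings and seat the one in size

ROBOT

A 6-joint arm with a two-finger parallel gripper is mounted at the origin on a cart in front of the work surface, level with it; the furniture and walls round the work are solid. World frame = base frame: x ahead of the robot, y to its left, z up, the work surface at z = 0. Lengths are in m, angles in rad, forces in N, time in s.
With the tool pointing down it reaches from about 0.3 to 0.775 m from the base axis. Payload 14.6 kg.
Tool frame: the origin (TCP) lies between the finger pads; the fingertips stand ctrl.tip_extent ahead of it and the grasp point (between the pads) lies 3 mm ahead of it (ctrl.tip_extent is the distance from the TCP to the fingertips, in m); z points along the fingers, y is the line along which they close (so a half turn about z gives the same grasp; the last joint's range is limited). The gripper opens to 94 mm and grips with 3 to 60 N. Pads are 16 mm wide; open, the fingers measure 119 mm over their backs; the gripper's body (75 mm by 177 mm) begins 78 mm behind the grasp point.
Start: joints at [-0.067, 0.3, 1.521, -0, 1.321, -0.067], TCP at [0.55, -0, 0.227] pointing down, gripper open.
Joint ranges: [-3.03, 3.03], [-0.79, 2.21], [0.23, 2.52], [-1.04, 4.18], [0, 3.07], [-2.55, 2.55]. Speed limits (rad/s): [2.22, 2.22, 2.57, 3.14, 3.14, 3.14].

INTERFACE

Orientations are given as [roll, pitch, yaw] about the fixed x, y, z axes, in that order (R = Rz(yaw) Ry(pitch) Rx(roll)).
In Python, from station import ctrl gives the robot as it stands.
- The arm moves only by the tool shift_gripper, called after "Request:" as a command line: name --argument value ..., lists and objects as JSON in quotes. Schema: {"type":"object","properties":{"ticks":{"type":"array","items":{"type":"object","properties":{"sx":{"type":"number"},"sy":{"type":"number"},"sz":{"type":"number"},"rx":{"type":"number"},"ry":{"type":"number"},"rz":{"type":"number"}},"additionalProperties":false},"minItems":1,"maxItems":10},"jaw":{"type":"number"},"grip_force":{"type":"number"},"only":{"type":"string"},"quiet":{"type":"boolean"},"lines":{"type":"string"}},"required":["ticks"],"additionalProperties":false}. ticks is a list of rows, 1 to 10 of them, each an object with the fields sx, sy, sz (the shift in shares of the most that a row can go, 1 being 50 mm), rx, ry, rz (a rotation vector in shares of pi rad (1.0 is pi rad)); a field left out counts as zero; each row shifts and turns the commanded pose from where the row before left it, along the tool's axes as they then stand; what a row does not reach is not made up. A row lasts 1/10 s, in which the tool goes at most 0.05 m and 0.15 rad, less where a joint would pass 70% of its speed; a pose out of reach is approached as far as the arm can. jaw is the finger opening in m, set as the call begins (left out keeps the last). The fingers move at their own pace and stop on an object; grip_force is the grip in N (left out, the last holds). Time passes only in rows, so rows that do not move let the fingers close. The tool returns the time, the measured TCP pose, the force, the opening and the grip force at its end. only (a regular expression) keeps the lines of the reply that match it, lines (a string "A,B") keeps lines A to B, and quiet returns only ok. A shift or turn number past 1, either way, is cut back to 1. Input that does not fit is refused with a message, and nothing moves.
- ctrl.get_obs(): the state, without advancing time (a new reading comes with each control period).
- ctrl.camera(name): name is "scene" or "side" or "wrist"; returns a dict with "pixels" (384x512x3 uint8, blue, green, red), "fx", "fy", "cx", "cy" (pixels), "extrinsics" (4x4, takes a point from camera to world coordinates). Camera axes: x right, y up, looking along -z (the intrinsics and any distortion apply to the point x, -y, -z); pixel columns grow to the right and rows downward; lengths in m; the calibration is good to about 2 mm. A picture is of the moment at which its call begins. There is no depth.
- ctrl.hand_in(): hands the job in; it is judged then, once.
The state is a dict: "time_s": time; "qpos": joint angles; "joint_vel": joint speeds; "tau": joint torques, N m; "ee_pos": TCP position; "eef_rot": TCP orientation; "force": force on the tool from outside, world axes, zero at the start; "moment": the same for the moment, N m; "grip_width": finger opening in m; "grip_force": force on a finger pad.
Only numpy, scipy, OpenCV 4.12 (cv2) and the standard library are available. Lean on these libraries where they do the work, as an engineer would, in place of code of your own. Each camera call takes 0.05 s, during which the arm holds its last target. There are 200 camera calls.

TASK

Three white-filled steel casting rings stand along the front of the worktop near the ring gauge (the aluminium block with two holes), and only one is in size for the casting machine: it enters the go pocket (the larger, green-ringed hole) but cannot enter the no-go pocket (the smaller, red-ringed hole). Take that ring, first set it upright and centred on the mouth of the no-go pocket to show that it stops there, then lower it fully down into the go pocket and leave it there upright. Leave the other two rings where they stand.

Things in the scene. Friction and masses are not known exactly. Their poses are not given: they have to be found in the camera images.
- ring_medium: Upright cylindrical steel casting ring filled with pale investment, outside diameter 48 mm, height 50 mm, about 0.3 kg; loose. Origin: centre of its underside; z axis up along its axis.
- ring_large: Upright steel casting ring filled with pale investment, outside diameter 60 mm, height 55 mm; loose. Origin: centre of its underside; z axis up along its axis.
- ring_small: Upright steel casting ring filled with pale investment, outside diameter 34 mm, height 50 mm; loose. Origin: centre of its underside; z axis up along its axis.
- gauge: Ring gauge: aluminium block fixed to the worktop, 85 mm (its x) by 150 mm (its y) by 22 mm high, with two round blind pockets in its top. Origin: centre of its underside, z up; the go pocket lies towards its +y end.
- go_mouth (a point): Centre of the mouth of the go pocket, level with the gauge's top face (22 mm above the worktop), 34 mm from the block's centre along its +y; z up. The pocket is 56 mm in diameter with a 2 mm chamfer and 15 mm deep (floor 7 mm above the worktop), marked by a green circle and a green stripe at its end of the block.
- nogo_mouth (a point): Centre of the mouth of the no-go pocket in the same block, at the level of its top face (22 mm above the worktop): 40 mm in diameter with a 2 mm chamfer, 15 mm deep, marked by a red circle and a red stripe; it lies 40 mm from the block's centre along -y of the block, 74 mm from the go pocket's centre.

How it is judged:
By the outcome, as a careful person would: the job done as asked, in the order asked, and still so for the second after the job is handed in, with the robot touching nothing.
It also fails if it takes over 45 s, if anything falls off the work surface, if the arm or the gripper's body presses on something with over 40 N, if the wrist force passes 120 N, or if a joint passes its speed limit or range.

## Working session

There is one attempt and no reset: what is moved stays moved. The work goes in short steps, Python scripts to look and compute and a tool call to move; the robot and the scene stay as the last step left them, time stands still between calls to the robot, and variables do not carry over. Pictures are saved under pics/ and viewed, at most 10 in all, crops included, and the job is handed in when it is done.

```bash
ls; mkdir -p pics
```

Run:
```python
from station import ctrl
import cv2
print(ctrl.get_obs(),ctrl.tip_extent)
for n in ["scene","side","wrist"]:
    c=ctrl.camera(n); cv2.imwrite(f"pics/{n}0.png",c["pixels"]); print(n,[k for k in c],c["fx"],c["fy"],c["cx"],c["cy"],c["extrinsics"].tolist() if hasattr(c["extrinsics"],'tolist') else c["extrinsics"])
a=[cv2.imread(f"pics/{n}0.png") for n in ["scene","wrist"]]
cv2.imwrite("pics/a.png",cv2.resize(a[0],(800,600)));cv2.imwrite("pics/b.png",cv2.resize(a[1],(800,600)))
```

```text
pics
station.py
{'time_s': 0.0, 'qpos': array([-6.65928714e-02,  3.00490546e-01,  1.52159482e+00, -1.35915976e-06,
        1.32068508e+00, -6.66043031e-02]), 'joint_vel': array([-0.00110829,  0.00090028,  0.00092004,  0.00075718, -0.00125995,
       -0.00050133]), 'tau': array([-1.53750298e-03, -5.31805658e+01, -3.52735734e+01,  7.07558286e-02,
        2.43994006e-02, -4.79655944e-05]), 'ee_pos': array([5.49760595e-01, 1.66254353e-05, 2.26869836e-01]), 'eef_rot': array([-3.14041739e+00, -7.70742230e-05,  1.57080805e+00]), 'force': array([-0.24880299, -0.70205818, -0.85235742]), 'moment': array([ 0.03819723, -0.01039747,  0.01908769]), 'grip_force': 0.0, 'grip_width': 0.09416670543756919} 0.022
scene ['pixels', 'fx', 'fy', 'cx', 'cy', 'extrinsics'] 349.73991119260654 349.73991119260654 255.6154585892045 188.28684540867644 [[-0.8840854544406296, 0.33456189932488256, -0.3262839940399049, 0.1933622587770953], [-0.46712615493434284, -0.6530334676633972, 0.5961043914347343, 0.6324175483774643], [-0.013640550676634262, 0.6794230093481128, 0.7336200036432978, 0.6648925890894309], [0.0, 0.0, 0.0, 1.0]]
side ['pixels', 'fx', 'fy', 'cx', 'cy', 'extrinsics'] 444.5898432198325 444.5898432198325 251.01285065670947 184.85444296189985 [[0.983890660179529, 0.0932766103206856, -0.15250784497386785, 0.359883902491045], [-0.17852836503585048, 0.46820570494132324, -0.8653964644820455, -0.7007335440309481], [-0.009316205725318962, 0.8786824749745958, 0.4773157408711785, 0.5117782332991201], [0.0, 0.0, 0.0, 1.0]]
wrist ['pixels', 'fx', 'fy', 'cx', 'cy', 'extrinsics'] 273.47453257483426 273.47453257483426 254.36303133495974 190.84955919918306 [[0.9999977081054312, -0.0008614750284809782, 0.0019600113922222996, 0.5508769901999234], [0.00029342839525955375, 0.9619830624905374, 0.27310895514629496, 0.07847713629352725], [-0.002120774306519411, -0.27310775408636684, 0.9619811105080177, 0.38351543971507357], [0.0, 0.0, 0.0, 1.0]]
```

View pics/a.png

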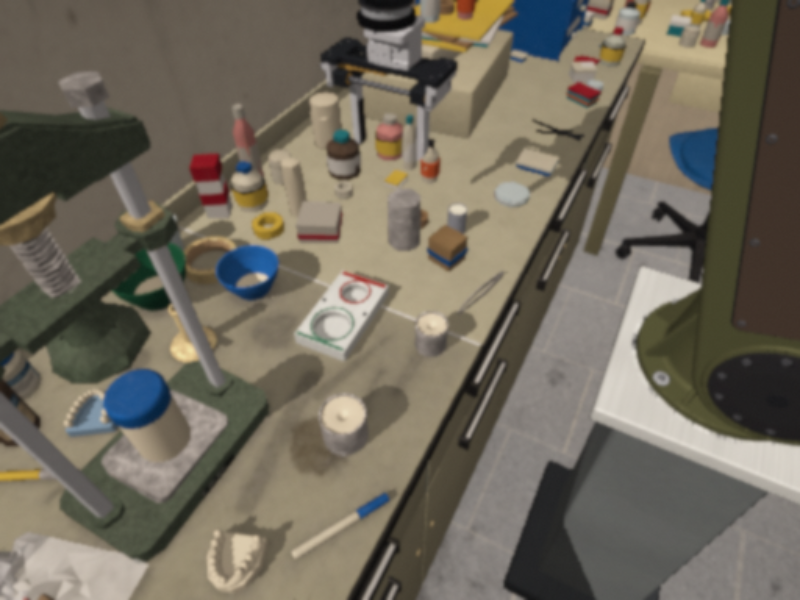

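View pics/b.png

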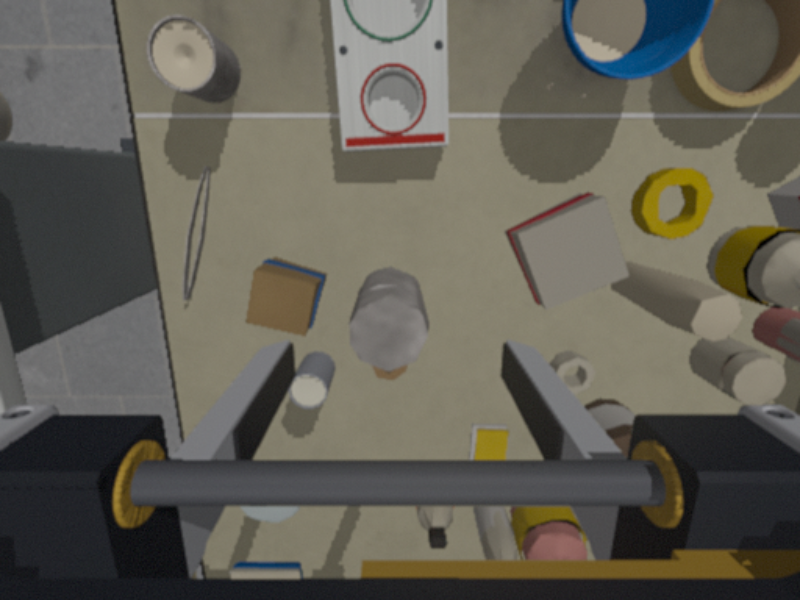

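The scene view (800x600) shows the gauge at (343,313), with red at (356,292) and green at (332,325). The candidate rings are at (432,333), (344,425) and a small one at (457,218). In the wrist view, one ring is at (183,55), the no-go pocket at (394,98), and a tall grey tin at (390,320) stands in the way.

Create h.py:
```python
import numpy as np, cv2
def cam(c):
    E=np.array(c["extrinsics"]); return E,c["fx"],c["fy"],c["cx"],c["cy"]
def back(c,u,v,z):
    E,fx,fy,cx,cy=cam(c); d=E[:3,:3]@np.array([(u-cx)/fx,-(v-cy)/fy,-1]); o=E[:3,3]
    return o+d*(z-o[2])/d[2]
def proj(c,p):
    E,fx,fy,cx,cy=cam(c); q=E[:3,:3].T@(np.asarray(p,float)-E[:3,3]); return np.array([cx+fx*q[0]/-q[2],cy-fy*q[1]/-q[2]])
```

Run:
```python
from h import *
from station import ctrl
s=ctrl.camera("scene");w=ctrl.camera("wrist");d=ctrl.camera("side")
k=.64
P=lambda n,c,u,v,z:print(n,back(c,u*k,v*k,z).round(4))
P("nogo s",s,356,292,.022);P("go s",s,332,325,.022)
P("nogo w",w,394,98,.022);P("go w",w,389,0,.022)
P("ringA s",s,432,323,.05);P("L",s,416,323,.05);P("R",s,449,323,.05)
P("ringB s",s,344,414,.055);P("L",s,322,414,.055);P("R",s,367,414,.055)
P("ringC s",s,458,211,.05);P("L",s,448,211,.05);P("R",s,467,211,.05)
P("ringA w",w,182,55,.05);P("L",w,148,55,.05);P("R",w,216,55,.05)
P("C w",w,310,389,.05)
cv2.imwrite("pics/c.png",cv2.resize(d["pixels"],(800,600),interpolation=cv2.INTER_CUBIC))
cv2.imwrite("pics/d.png",cv2.resize(s["pixels"][150:310,170:330],(800,600)[:1]*2 if 0 else (600,600),interpolation=cv2.INTER_CUBIC))
```

```text
nogo s [0.5438 0.1377 0.022 ]
go s [0.541  0.2137 0.022 ]
nogo w [0.5476 0.1374 0.022 ]
go w [0.544  0.2034 0.022 ]
ringA s [0.3977 0.1618 0.05  ]
L [0.4184 0.1725 0.05  ]
R [0.3756 0.1504 0.05  ]
ringB s [0.4305 0.3517 0.055 ]
L [0.4553 0.3646 0.055 ]
R [0.4046 0.3383 0.055 ]
ringC s [ 0.4683 -0.0934  0.05  ]
L [ 0.4842 -0.0854  0.05  ]
R [ 0.454  -0.1007  0.05  ]
ringA w [0.3996 0.1604 0.05  ]
L [0.3758 0.1604 0.05  ]
R [0.4234 0.1604 0.05  ]
C w [ 0.4748 -0.0979  0.05  ]
```

View pics/c.png

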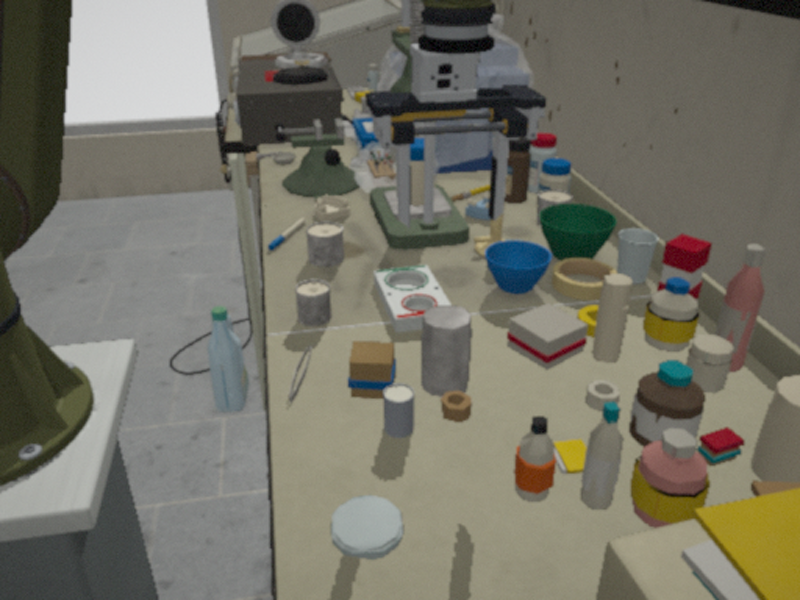

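View pics/d.png

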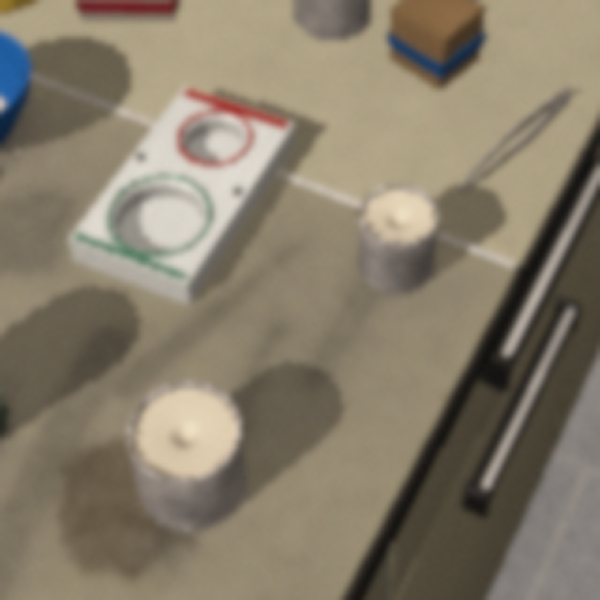

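Ring A measures about 48 mm across at (0.399, 0.161), so it is the medium ring. B, at about 57 mm, is the large one, and C is the small one. Tool x is world y, and tool y is world x. I'll move above A and look again.

The rows are not in the units I measure in: shifts go in shares of 50 mm and turns go in shares of pi rad. I convert before sending: 0.0322 m is 0.644, -0.0302 m is -0.604.

Request:
shift_gripper --ticks '[{"sx":0.644,"sy":-0.604},{"sx":0.644,"sy":-0.604},{"sx":0.644,"sy":-0.604},{"sx":0.644,"sy":-0.604},{"sx":0.644,"sy":-0.604},{},{}]'

```text
time_s: 1.0
ee_pos: [0.3989, 0.1614, 0.2278]
eef_rot: [3.141, -0.0, 1.573]
force: [0.1, -0.4, -0.5]
grip_width: 0.0937
grip_force: 0.0
```

Run:
```python
from station import ctrl
import cv2,pickle
c=ctrl.camera("wrist");pickle.dump(c,open("w1.pkl","wb"))
cv2.imwrite("pics/e.png",cv2.resize(c["pixels"],(800,600),interpolation=cv2.INTER_CUBIC))
```

```text
(no output)
```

View pics/e.png

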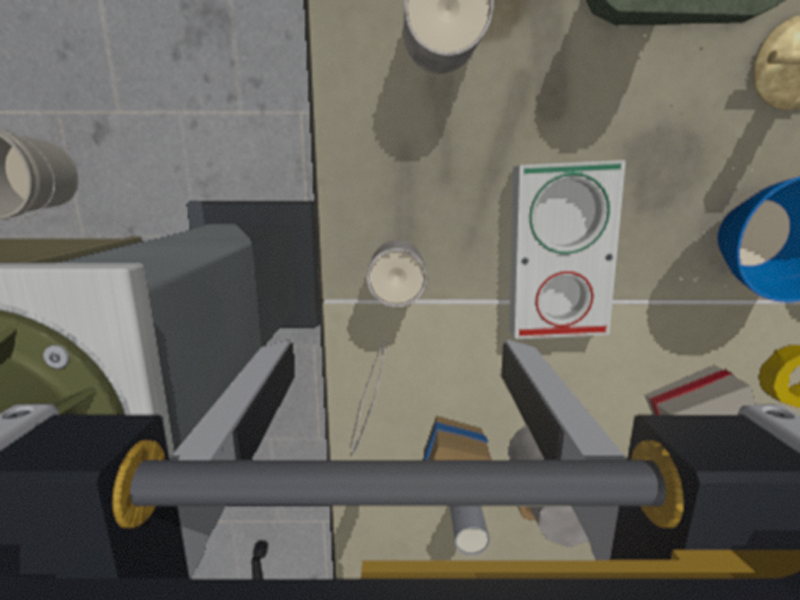

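The ring's top is at (397,276), the green circle at (569,213) and the red one at (564,299). I'll refine these with ellipse fits.

Create fit.py:
```python
from h import *
import pickle
c=pickle.load(open("w1.pkl","rb"));im=c["pixels"].astype(int);B,G,R=im[...,0],im[...,1],im[...,2]
def circ(m,box,z):
    u0,u1,v0,v1=box; ys,xs=np.nonzero(m[v0:v1,u0:u1]); pts=np.c_[xs+u0,ys+v0].astype(np.float32)
    # (pixel coords of centre) ellipse fit
    e=cv2.fitEllipse(pts); p=back(c,*e[0],z); print(len(pts),np.round(e[0],1),np.round(e[1],1),p.round(4)); return p
n=circ(R-G>35,(338,386,170,207),.022)
g=circ(G-R>20,(334,396,109,166),.022)
d=g-n; print("sep",np.hypot(*d[:2]),"yaw",np.arctan2(-d[0],d[1]))
ys,xs=np.nonzero(((R-B>18)&(R>175))[150:200,228:278]); 
h=cv2.convexHull(np.c_[xs+228,ys+150].astype(np.float32)); e=cv2.minEnclosingCircle(h); print("ring",e,back(c,*e[0],.05).round(4))
v=c["pixels"].copy()
cv2.imwrite("pics/f.png",cv2.resize(v[100:220,215:405],None,fx=4,fy=4,interpolation=cv2.INTER_CUBIC))
```

```bash
python3 fit.py
```

```text
157 [360.9 190.8] [32.7 36.8] [0.5464 0.1374 0.022 ]
291 [362.6 134.3] [50.4 56.6] [0.5402 0.2137 0.022 ]
sep 0.07657737348358265 yaw 0.0799301085133426
ring ((253.0, 177.5), 16.19423484802246) [0.3979 0.1623 0.05  ]
```

View pics/f.png

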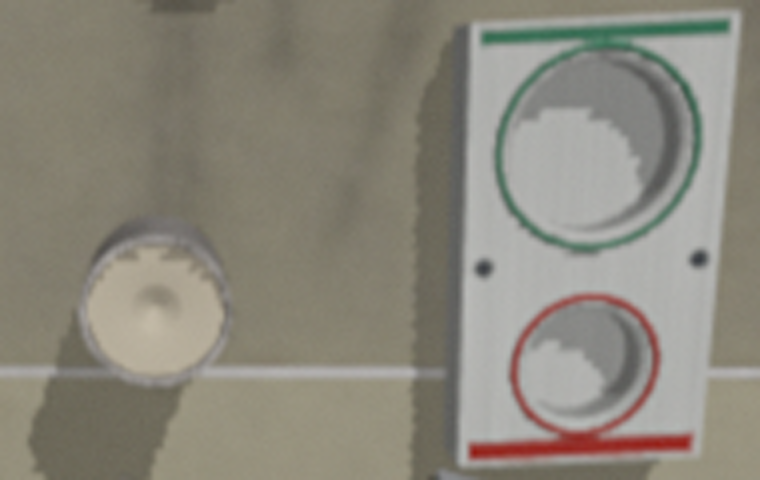

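In the crop, the ring's rim spans x 80–230 and y 234–385. The green circle spans 496–700 and 41–250, and the red 512–658 and 294–438.

Run:
```python
from h import *
import pickle
from station import ctrl
c=pickle.load(open("w1.pkl","rb"))
f=lambda u,v,z: back(c,215+u/4-.4,100+v/4-.4,z)
r=f(155,309.5,.05);g=f(598,145.5,.022);n=f(585,366,.022)
d=(g-n)[:2];print("ring",r,"dia",f(230,309,.05)[0]-f(80,309,.05)[0]);print(g,n,np.hypot(*d),np.arctan2(-d[0],d[1]))
# both constraints: mid point & separation
o=ctrl.get_obs();print(o["ee_pos"],c["extrinsics"][:3,3])
```

```text
ring [0.3983513  0.16299605 0.05      ] dia 0.04697179831309084
[0.54247853 0.21161375 0.022     ] [0.54634202 0.13694622 0.022     ] 0.07476742317399283 0.05169657593743645
[0.39937519 0.16081459 0.22760695] [0.39956252 0.23983493 0.38431751]
```

Scaled: 0.04 m is 0.8, -0.001 m is -0.02.

Request:
shift_gripper --ticks '[{"sx":0.04,"sy":-0.02,"sz":0.6},{"sz":0.8},{"sz":0.8},{"sz":0.7},{"sz":0.5},{"sz":0.31},{},{}]'

```text
time_s: 1.85
ee_pos: [0.3986, 0.1624, 0.0422]
eef_rot: [-3.141, 0.0, 1.57]
force: [0.7, -0.7, -0.6]
grip_width: 0.0938
grip_force: 0.0
```

Request:
shift_gripper --ticks '[{},{},{},{},{},{},{},{}]' --jaw 0.04 --grip_force 25

```text
time_s: 2.65
ee_pos: [0.398, 0.163, 0.042]
eef_rot: [3.142, 0.0, 1.571]
force: [0.4, 0.1, 1.4]
grip_width: 0.0473
grip_force: 25.0
```

Scaled: 0.037 m is 0.74, -0.025 m is -0.5.

Request:
shift_gripper --ticks '[{"sz":-0.4},{"sz":-0.5},{"sz":-0.3},{"sx":-0.12,"sy":0.74},{"sx":-0.14,"sy":0.74},{"sx":-0.14,"sy":0.74},{"sx":-0.12,"sy":0.74},{"sz":0.3},{},{}]'

```text
time_s: 3.65
ee_pos: [0.5452, 0.137, 0.0866]
eef_rot: [-3.14, 0.0, 1.571]
force: [0.0, -0.2, -2.5]
grip_width: 0.0473
grip_force: 25.0
```

Create look.py:
```python
import sys
from h import *
from station import ctrl
o=ctrl.get_obs();p=o["ee_pos"];zt=p[2]-.042;t=sys.argv[1];out=[]
for n,s in (("side",5),("scene",5),("wrist",2)):
    c=ctrl.camera(n);u,v=proj(c,[.544,.17,.04])
    if n=="wrist": u,v=proj(c,[p[0],p[1]+.02,zt+.05])
    w,h=(80,60) if n!="wrist" else (200,150)
    x0=int(np.clip(u-w//2,0,512-w));y0=int(np.clip(v-h//2,0,384-h))
    out.append(cv2.resize(c["pixels"][y0:y0+h,x0:x0+w],(400,300),interpolation=cv2.INTER_CUBIC)); print(n,"crop",x0,y0,400/w)
    # world point -> montage px
    f=lambda q:((proj(c,q)-[x0,y0])*400/w).round(0)
    print(" nogo",f([.5463,.137,.022])," go",f([.5425,.2116,.022])," ring btm if centred on TCP",f([p[0],p[1],zt])," top",f([p[0],p[1],zt+.05]))
out.append(np.zeros_like(out[0]))
cv2.imwrite(f"pics/{t}.png",np.vstack([np.hstack(out[:2]),np.hstack(out[2:])]));print(p)
```

```bash
python3 look.py g
```

```text
side crop 224 150 5.0
 nogo [222. 221.]  go [180. 145.]  ring btm if centred on TCP [220. 177.]  top [221.  74.]
scene crop 180 160 5.0
 nogo [236. 132.]  go [162. 236.]  ring btm if centred on TCP [234. 101.]  top [226.  28.]
wrist crop 152 142 2.0
 nogo [205. 133.]  go [195. -47.]  ring btm if centred on TCP [202. 152.]  top [201. 213.]
[0.54524471 0.13702784 0.08657538]
```

View pics/g.png

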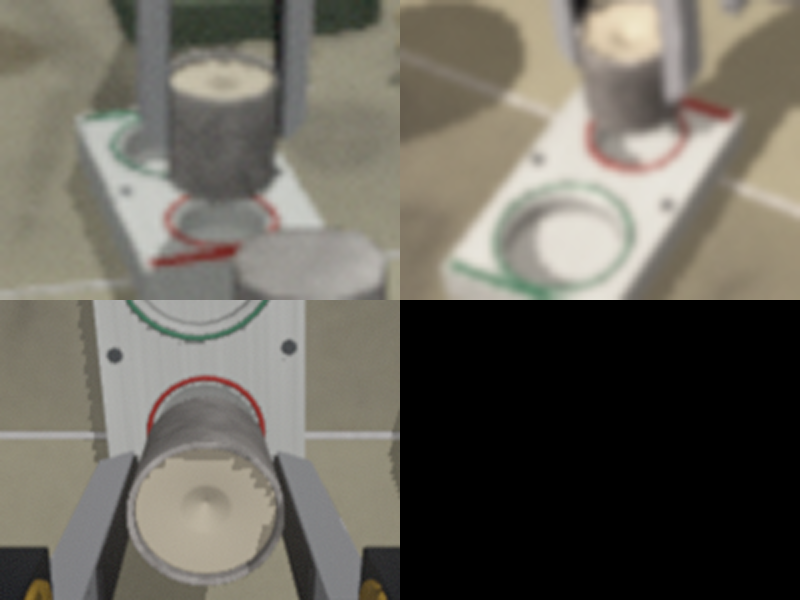

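The ring is held upright over the no-go mouth, with the top centre at side (223,77) and wrist (205,214), within 1 mm of the prediction. The red circle centres at side (222,220), also as predicted. Now I'll lower it.

Scaled: 0.008 m is 0.16, 0.007 m is 0.14.

Request:
shift_gripper --ticks '[{"sy":0.016,"sz":0.16},{"sz":0.14},{"sz":0.08},{"sz":0.02},{},{}]'

```text
time_s: 4.4
ee_pos: [0.5469, 0.137, 0.0671]
eef_rot: [3.141, -0.0, 1.571]
force: [-0.1, -0.4, -3.0]
grip_width: 0.0472
grip_force: 25.0
```

Request:
shift_gripper --ticks '[{"sz":0.02},{"sz":0.02},{},{}]'

```text
time_s: 4.8
ee_pos: [0.5468, 0.137, 0.065]
eef_rot: [3.142, 0.0, 1.571]
force: [-0.4, 0.3, -2.7]
grip_width: 0.0469
grip_force: 25.0
```

Scaled: 0.001 m is 0.02, 0.0005 m is 0.01.

Request:
shift_gripper --ticks '[{"sz":0.02},{"sz":0.01},{},{}]'

```text
time_s: 5.2
ee_pos: [0.5469, 0.1371, 0.064]
eef_rot: [3.141, -0.0, 1.571]
force: [-3.7, -0.9, 5.7]
grip_width: 0.0474
grip_force: 25.0
```

Contact came at the expected height, so the ring stops on the mouth. I'll release it to show that it stands, and look.

Request:
shift_gripper --ticks '[{},{},{},{},{},{},{}]' --jaw 0.07

```text
time_s: 5.9
ee_pos: [0.5468, 0.137, 0.0634]
eef_rot: [-3.142, -0.0, 1.571]
force: [0.1, 0.2, 0.5]
grip_width: 0.0702
grip_force: 0.0
```

```bash
python3 look.py i
```

```text
side crop 224 150 5.0
 nogo [222. 221.]  go [180. 145.]  ring btm if centred on TCP [223. 222.]  top [224. 122.]
scene crop 180 160 5.0
 nogo [236. 132.]  go [162. 236.]  ring btm if centred on TCP [235. 132.]  top [227.  62.]
wrist crop 152 142 2.0
 nogo [202. 153.]  go [190. -46.]  ring btm if centred on TCP [203. 152.]  top [202. 214.]
[0.54677096 0.13700088 0.06340507]
```

View pics/i.png

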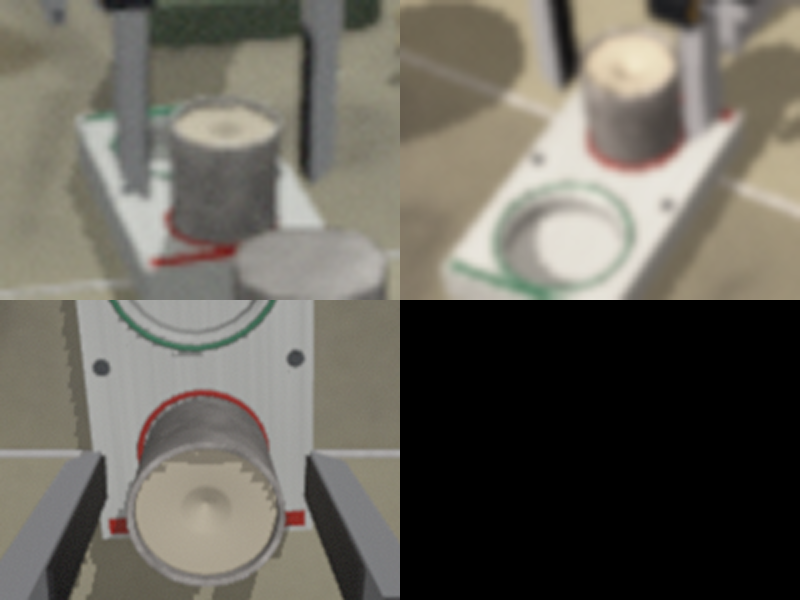

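The ring stands upright on the red circle, at most about 1 mm off toward +x (side view: ring 171–279, circle 166–278). I'll regrip, lift it and carry it to the go pocket.

Request:
shift_gripper --ticks '[{},{},{},{},{},{},{}]' --jaw 0.04 --grip_force 25

```text
time_s: 6.75
ee_pos: [0.5468, 0.137, 0.0635]
eef_rot: [3.142, -0.0, 1.571]
force: [0.4, -1.2, 0.4]
grip_width: 0.0476
grip_force: 25.0
```

Request:
shift_gripper --ticks '[{"sz":-0.2},{"sz":-0.24},{"sx":0.4,"sy":-0.03},{"sx":0.6,"sy":-0.04},{"sx":0.48,"sy":-0.024},{"sz":0.2},{},{}]'

```text
time_s: 7.55
ee_pos: [0.5421, 0.2103, 0.0756]
eef_rot: [-3.141, 0.0, 1.57]
force: [-1.1, -0.3, -2.4]
grip_width: 0.0478
grip_force: 25.0
```

```bash
python3 look.py j
```

```text
side crop 224 150 5.0
 nogo [222. 221.]  go [180. 145.]  ring btm if centred on TCP [180. 125.]  top [180.  28.]
scene crop 180 160 5.0
 nogo [236. 132.]  go [162. 236.]  ring btm if centred on TCP [162. 219.]  top [150. 147.]
wrist crop 152 142 2.0
 nogo [212. 296.]  go [203. 139.]  ring btm if centred on TCP [202. 152.]  top [201. 213.]
[0.54211516 0.21025629 0.07560474]
```

View pics/j.png

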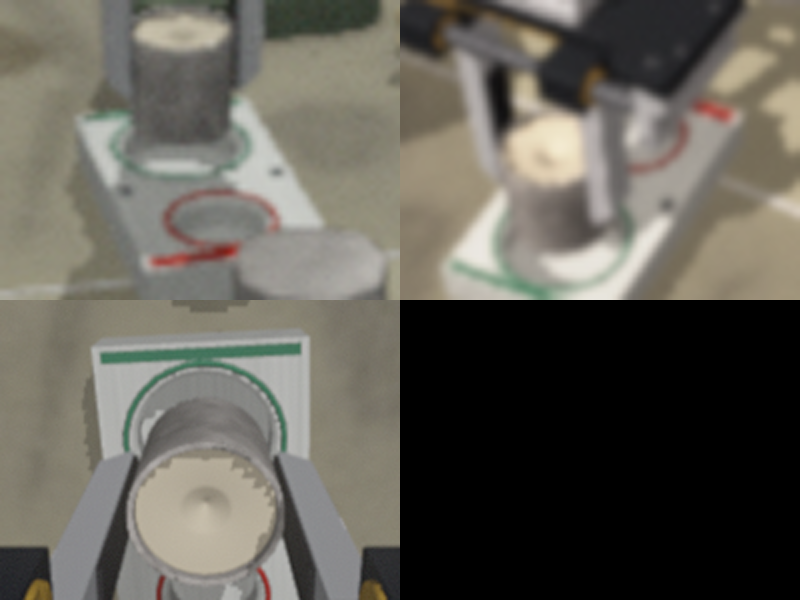

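The ring is above the green circle: side shows the circle at 112–249 and the ring at 133–233, and wrist shows both centred at x≈205. Lowering gently.

Scaled: 0.006 m is 0.12, -0.0005 m is -0.01.

Request:
shift_gripper --ticks '[{"sx":0.01,"sy":-0.01,"sz":0.12},{"sz":0.08},{"sz":0.06},{}]'

```text
time_s: 8.1
ee_pos: [0.5413, 0.2114, 0.0618]
eef_rot: [-3.141, 0.0, 1.571]
force: [1.1, -0.2, -2.5]
grip_width: 0.0471
grip_force: 25.0
```

Request:
shift_gripper --ticks '[{"sz":0.06},{"sz":0.06},{"sz":0.06},{"sz":0.02},{}]'

```text
time_s: 8.6
ee_pos: [0.5415, 0.2115, 0.0522]
eef_rot: [-3.141, 0.0, 1.571]
force: [-0.1, -0.1, -3.5]
grip_width: 0.0477
grip_force: 25.0
```

Request:
shift_gripper --ticks '[{"sz":0.02},{"sz":0.02},{},{}]'

```text
time_s: 9.0
ee_pos: [0.5416, 0.2115, 0.0505]
eef_rot: [3.142, -0.0, 1.571]
force: [0.4, 0.9, -2.4]
grip_width: 0.0474
grip_force: 25.0
```

Scaled: 0.001 m is 0.02, 0.0006 m is 0.012.

Request:
shift_gripper --ticks '[{"sz":0.02},{"sz":0.012},{},{}]'

```text
time_s: 9.4
ee_pos: [0.5416, 0.2115, 0.0488]
eef_rot: [-3.142, -0.0, 1.571]
force: [-0.1, 0.9, -2.8]
grip_width: 0.0475
grip_force: 25.0
```

Scaled: 0.0008 m is 0.016.

Request:
shift_gripper --ticks '[{"sz":0.016},{},{}]'

```text
time_s: 9.7
ee_pos: [0.5417, 0.2115, 0.0484]
eef_rot: [3.141, -0.0, 1.571]
force: [-2.1, -0.0, 4.6]
grip_width: 0.0477
grip_force: 25.0
```

The ring is on the pocket floor. I'll release it, retreat and check.

Request:
shift_gripper --ticks '[{},{},{},{},{},{},{}]' --jaw 0.085

```text
time_s: 10.4
ee_pos: [0.5416, 0.2115, 0.0481]
eef_rot: [3.142, -0.0, 1.571]
force: [-0.3, -0.5, -0.2]
grip_width: 0.085
grip_force: 0.0
```

Request:
shift_gripper --ticks '[{"sz":-0.4},{"sz":-0.6},{"sz":-0.6},{"sz":-0.8},{"sz":-0.8},{},{}]'

```text
time_s: 11.1
ee_pos: [0.5417, 0.2115, 0.2085]
eef_rot: [3.14, -0.0, 1.571]
force: [0.5, 0.6, -0.8]
grip_width: 0.0847
grip_force: 0.0
```

```bash
python3 look.py k
```

```text
side crop 224 150 5.0
 nogo [222. 221.]  go [180. 145.]  ring btm if centred on TCP [ 179. -144.]  top [ 179. -254.]
scene crop 180 160 5.0
 nogo [236. 132.]  go [162. 236.]  ring btm if centred on TCP [128.  15.]  top [113. -77.]
wrist crop 153 143 2.0
 nogo [210. 175.]  go [204.  67.]  ring btm if centred on TCP [202. 152.]  top [202. 214.]
[0.54168567 0.21154993 0.2084663 ]
```

View pics/k.png

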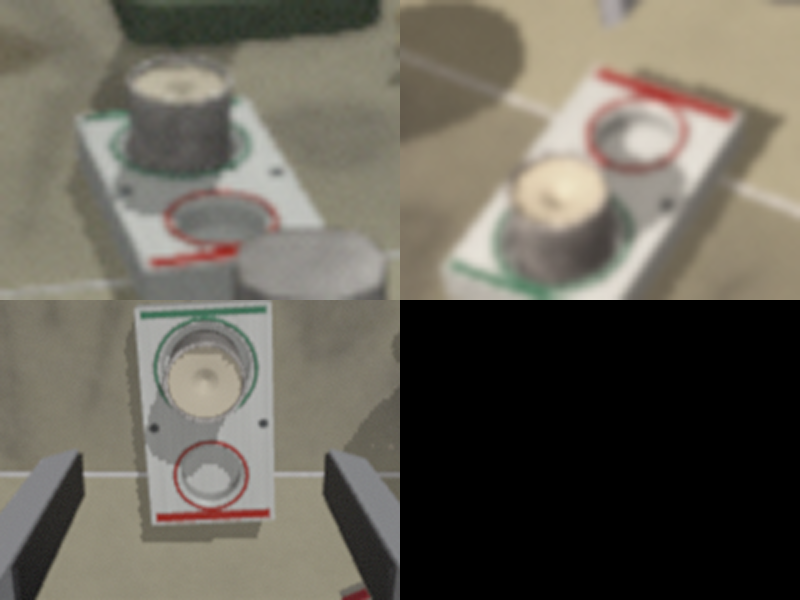

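The ring is upright and sunk inside the green circle, with its top at side (180,83). The no-go pocket is empty and the gripper is clear.

```bash
python3 -c "
from station import ctrl
print(ctrl.hand_in())"
```

```text
the job is handed in; nothing more can be done
None
```

The 48 mm ring stopped on the no-go mouth, about 1 mm off centre and standing on its own, and now stands upright on the floor of the go pocket; I never moved the other two rings, and the job is handed in at about 11 s.

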